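# Pull the oblong filter cartridge for washing

## Robot

A 6-joint arm with a two-finger parallel gripper is mounted at the origin on the work surface. World frame = base frame: x ahead of the robot, y to its left, z up, the work surface at z = 0. Lengths are in m, angles in rad, forces in N, time in s.
With the tool pointing down it reaches from about 0.375 to 0.9 m from the base axis. Payload 3.1 kg.
Tool frame: the origin (TCP) lies at the very end of the fingers, on their centre line; the grasp point (between the pads) lies 19 mm behind it; z points along the fingers, y is the direction in which the jaws open and shut (so a half turn about z gives the same grasp; the last joint's range is limited). The gripper opens to 85 mm and grips with 20 to 120 N. Pads are 22 mm wide; open, the fingers measure 114 mm over their backs; the gripper's body (76 mm by 85 mm) begins 54 mm behind the grasp point. The pads swing forward as they close: fully open they stand 13 mm farther back than shut.
Start: joints at [-1.518, 0.527, 1.433, -0, 1.181, -0.178], TCP at [0.144, -0.608, 0.231] pointing down, gripper open.
Joint ranges: [-3.08, 3.08], [-0.75, 2.2], [0.22, 2.44], [-1.43, 4.57], [0, 2.65], [-2.85, 2.85]. Speed limits (rad/s): [2.79, 2.79, 3.14, 3.14, 3.14, 3.14].

## Interface

Orientations are given as a unit quaternion [x, y, z, w].
In Python, from station import manip gives the robot as it stands. The module is installed in compiled form; this text tells all that it offers.
- The arm moves only by the tool send_rows, never from a script. Its argument "commands" is a list of rows, each an object with "delta_pos": the shift along the world's x, y, z in cm, a list of three; "yaw": the turn about the world's z in rad. A call has 1 to 10 rows; each row shifts and turns the pose as measured when the row begins; what a row does not reach is not made up. A row lasts 1/8 s, in which the tool goes at most 62.5 mm and 10.7 degrees, less where a joint would pass 70% of its speed; a pose out of reach is approached as far as the arm can. A call is refused whole if a number of a shift passes 6.25 or a number of a turn 0.188, either way. A call with a gripper value outside its range is refused whole. "grip" is the closure, from -1 (fully open) to 1 (shut), set as the call begins (left out, the last holds). The fingers move at their own pace and stop on an object; "force" is the grip in N (left out, the last holds). Time passes only in rows, so rows that do not move let the fingers close. It gives the time, the measured TCP pose, the force and the opening at its end, in the units of the state.
- manip.sense(): the state, without advancing time (a new reading comes with each control period).
- manip.snapshot(name): name is "scene" or "top" or "wrist"; returns the picture (400x640x3 uint8, blue, green, red); there is no depth.
- manip.get_calibration(name): a dict with "fx", "fy", "cx", "cy" (pixels), "world_to_cam" (4x4, takes a point from world to camera coordinates); the wrist camera has in their place "mount" (4x4, takes a point from camera to tool coordinates, whose origin is the TCP and whose axes are the flange's). Camera axes: x right, y down, z forward; pixel columns grow to the right and rows downward; lengths in m; the calibration is good to about 2 mm. A picture is of the moment at which its call begins: read the wrist's pose just before it. get_calibration takes no time and is no camera call.
- manip.sign_off(): hands the job in, once; it reports no verdict.
The state is a dict: "t": time; "q": joint angles; "qd": joint speeds; "tau": joint torques, N m; "tcp_pos": TCP position; "tool_rot": TCP orientation; "force": force on the tool from outside, world axes, zero at the start; "ft_torque": the same for the moment, N m; "finger_gap": opening from 0.0 (shut) to 1.0 (fully open).
Only numpy, scipy, OpenCV 4.12 (cv2) and the standard library are available. Lean on these libraries where they do the work, as an engineer would, in place of code of your own. Each camera call takes 0.05 s, during which the arm holds its last target. There are 200 camera calls.

## Task

The filter cartridge with the oblong flat top is due for washing. Pinch its two sprung side tabs together to unlatch it, lift it straight up out of its holder, and set it down gently, standing upright, in the steel wash tray. Leave the cartridge with the round top snapped into its own holder.

Things in the scene. Friction and masses are not known exactly. Their poses are not given: they have to be found in the camera images.
- oblong_grip (a point): Filter cartridge with the oblong flat top (70 x 34 mm, long in x): white plastic, 0.2 kg, 100 mm tall, foot 50 x 58 mm. Point: on its centre line midway between the ribbed faces of its two tabs, 74 mm above its underside. z up; pinch along y. Tab faces look to +y and -y, 60 mm apart at rest, 24 mm wide in x, reaching 16 mm above this point. Pinch both to their stops (42 mm apart).
- holder_a: Grey cast holder of the oblong cartridge, fixed, 92 mm (y) x 66 mm, rim 51 mm high, 31 mm below the tabs' point (keep fingertips above it). Origin: centre of its underside; x, y as the cartridge's. Each tab slides 9 mm in on a spring (3 N at first, 6 N at its stop); its barb clears the holder's lip after 5 mm: pinch with 15 N or more, stay pinched, lift 130 mm straight up.
- round_grip (a point): The bystander cartridge: same white plastic, tabs and kind of holder, but a round top 34 mm across; also 100 mm tall (top 108 mm above the bench). Point: on its centre line between its tabs, 74 mm above its underside; z up, y from tab to tab. It stays snapped in.
- tray: Open steel wash tray, fixed to the bench: 200 mm (x) by 160 mm (y) outside, walls 4 mm thick and 35 mm high, floor 4 mm thick. Origin: centre of its underside, z up. A cartridge standing on its floor has its point between the tabs 78 mm above this origin; its barbs reach 37 mm either side of its centre line, 42 mm below that point.

How it is judged:
On the way:
1. the oblong cartridge is lifted clear of its holder (height (world z) of oblong_grip above 0.135 m), for 0.1 s.
At the end, for the whole second after the job is handed in: The oblong cartridge stands on the tray's floor, upright within 10 degrees, its centre line within 75 mm (x) and 55 mm (y) of the tray's centre (anywhere inside the walls), at rest; the round cartridge is still snapped in, within 15 mm of where it was (z of oblong_grip in the frame of tray between 0.07 and 0.086 m and x of oblong_grip in the frame of tray between -0.075 and 0.075 m and y of oblong_grip in the frame of tray between -0.055 and 0.055 m and angle between oblong_grip's own z axis and vertical below 0.17 rad and linear speed of oblong below 0.03 m/s and distance of round_grip from where it was at the start of the episode below 0.015 m); the robot touches nothing.
It fails at once if the oblong cartridge is dropped or thrown into the tray (faster than 0.6 m/s within 12 mm of standing on its floor) (horizontal distance between oblong_grip and tray below 0.1 m and z of oblong_grip in the frame of tray below 0.09 m and linear speed of oblong above 0.6 m/s).
It fails at once if the round cartridge is pulled out of its holder (distance of round_grip from where it was at the start of the episode above 0.015 m).
It also fails if it takes over 42 s, if anything falls off the work surface, if the arm or the gripper's body presses on something with over 40 N, if the wrist force passes 120 N, or if a joint passes its speed limit or range.

## Working session

There is one attempt and no reset: what is moved stays moved. The work goes in short steps, Python scripts to look and compute and a tool call to move; the robot and the scene stay as the last step left them, time stands still between calls to the robot, and variables do not carry over. Pictures are saved under pics/ and viewed, about 8 in all and at most 12, crops included, and the job is handed in when it is done.

Besides the shell and the picture viewer there is one more tool, called by a JSON object that holds its "name" and its "arguments", one argument or row to a line. send_rows: Moves the arm, as the interface text tells. Its arguments: {"type":"object","properties":{"commands":{"type":"array","items":{"type":"object","properties":{"delta_pos":{"type":"array","items":{"type":"number"}},"yaw":{"type":"number"}}}},"grip":{"type":"number"},"force":{"type":"number"}},"required":["commands"]}

```bash
mkdir -p pics
python3 - <<'E'
from station import manip
import cv2,numpy as np
s=manip.sense();print(s['t'],s['tcp_pos'],s['tool_rot'],s['force'],s['finger_gap'])
for n in ['scene','top']:
    cv2.imwrite(f'pics/{n}1.png',manip.snapshot(n))
    c=manip.get_calibration(n);print(n,c['fx'],c['fy'],c['cx'],c['cy']);print(np.round(c['world_to_cam'],4).tolist())
print(manip.get_calibration('wrist'))
E
```

```text
0.0 [ 0.14354298 -0.60754038  0.23032231] [ 9.93293047e-01  1.15618774e-01  6.36205288e-05 -1.10330614e-03] [ 0.05175129 -0.17831806 -0.01877316] 0.9984106300053159
scene 414.02664731757216 414.02664731757216 311.09106009549356 198.21212143565782
[[0.3611, 0.9323, -0.0187, -0.1898], [0.7126, -0.2888, -0.6394, -0.303], [-0.6015, 0.2176, -0.7687, 1.221], [0.0, 0.0, 0.0, 1.0]]
top 365.79856220766527 365.79856220766527 319.5035813605469 200.85107805054085
[[-0.027, -0.9995, -0.0187, 0.0145], [-0.9921, 0.0291, -0.1224, 0.485], [0.1229, 0.0153, -0.9923, 0.7437], [0.0, 0.0, 0.0, 1.0]]
{'fx': 335.98829777696835, 'fy': 335.98829777696835, 'cx': 322.8390819984041, 'cy': 195.0120399700375, 'mount': array([[-5.00251447e-04, -9.56171720e-01, -2.92806064e-01,
         7.34340693e-02],
       [ 9.99998927e-01, -7.52128179e-05, -1.46286090e-03,
        -1.61329568e-04],
       [ 1.37672345e-03, -2.92806481e-01,  9.56170732e-01,
        -1.43138721e-01],
       [ 0.00000000e+00,  0.00000000e+00,  0.00000000e+00,
         1.00000000e+00]])}
```

View pics/scene1.png

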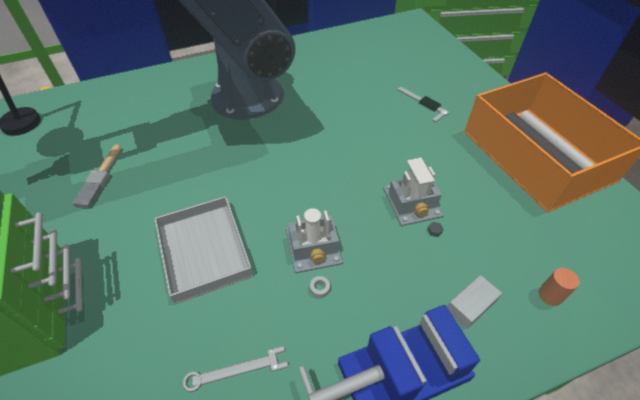

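View pics/top1.png

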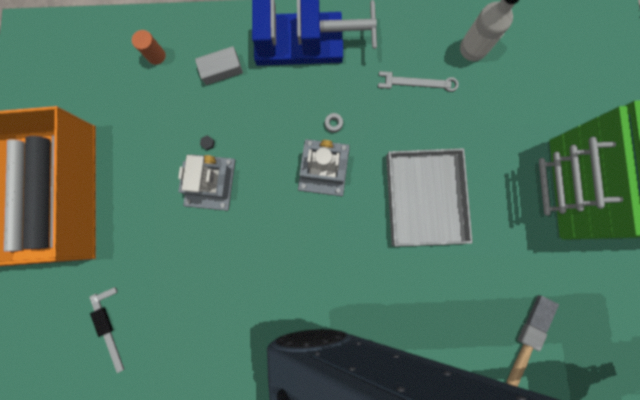

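The scene view shows the oblong cartridge at about (420,165), the round one at (313,215) and the tray centred near (203,248). In the top view they are at (193,175), (323,157) and (429,197). I'll zoom in to pick points.

Run:
```python
import cv2,numpy as np
a=cv2.imread('pics/scene1.png')[145:235,370:460]; b=cv2.imread('pics/top1.png')[135:225,165:255]
f=lambda i:cv2.resize(i,(400,400),interpolation=cv2.INTER_CUBIC)
cv2.imwrite('pics/crop1.png',np.hstack([f(a),f(b)]))
```

```text
(no output)
```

View pics/crop1.png

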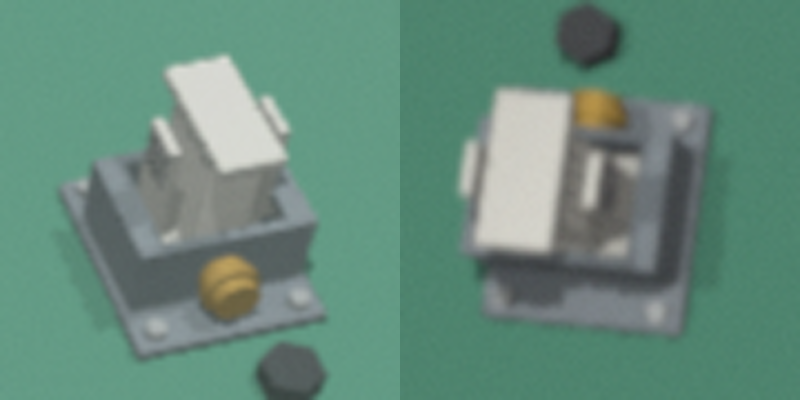

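The crop shows the oblong top plate and its tabs, with the four plate corners clear in both views. I'll triangulate those.

```bash
cat > h.py <<'E'
from station import manip
import cv2,numpy as np
def P(n):
    c=manip.get_calibration(n);K=np.array([[c['fx'],0,c['cx']],[0,c['fy'],c['cy']],[0,0,1]])
    return K@np.array(c['world_to_cam'])[:3]
def Pw(s):
    from scipy.spatial.transform import Rotation as R
    c=manip.get_calibration('wrist');K=np.array([[c['fx'],0,c['cx']],[0,c['fy'],c['cy']],[0,0,1]])
    T=np.eye(4);T[:3,:3]=R.from_quat(s['tool_rot']).as_matrix();T[:3,3]=s['tcp_pos']
    return K@np.linalg.inv(T@np.array(c['mount']))[:3]
def tri(Pa,a,Pb,b):
    X=cv2.triangulatePoints(Pa,Pb,np.array(a,float).T,np.array(b,float).T);return (X[:3]/X[3]).T
E
python3 - <<'E'
from h import *
k=90/400
sc=np.array([(167,67),(228,57),(287,157),(222,169)])*k+[370,145]-.4
tp=np.array([(152,251),(76,246),(97,90),(174,97)])*k+[165,135]-.4
A,B=P('scene'),P('top')
X=tri(A,sc,B,tp);print('oblong top',X.round(4),X.mean(0).round(4))
d=(X[2]+X[3]-X[0]-X[1])/2;print('len',np.linalg.norm(d),'width',np.linalg.norm((X[1]+X[2]-X[0]-X[3])/2),'yaw',np.arctan2(d[1],d[0]))
print('round',tri(A,[(313,213)],B,[(323,156)]))
t=tri(A,[(156,209),(229,201),(250,264),(170,297)],B,[(469,243),(393,246),(390,152),(465,149)]);print('tray',t.round(4),t.mean(0))
s=manip.sense();print(s['tcp_pos'])
from scipy.spatial.transform import Rotation as R
print(R.from_quat(s['tool_rot']).as_matrix().round(3))
E
```

```text
oblong top [[0.5014 0.2312 0.109 ]
 [0.5046 0.2642 0.1067]
 [0.5728 0.255  0.1083]
 [0.5688 0.2219 0.1092]] [0.5369 0.2431 0.1083]
len 0.06845881766531954 width 0.033274283841080166 yaw -0.13562518823675984
round [[ 0.56180236 -0.00861083  0.1115632 ]]
tray [[ 0.388  -0.2974  0.0569]
 [ 0.3869 -0.1492  0.0148]
 [ 0.583  -0.1495  0.0434]
 [ 0.5877 -0.3094  0.0318]] [ 0.48640435 -0.22637375  0.03670255]
[ 0.14353983 -0.6076391   0.23044731]
[[ 0.973  0.23  -0.   ]
 [ 0.23  -0.973  0.002]
 [ 0.    -0.002 -1.   ]]
```

The oblong top plate triangulates to (0.537, 0.243, 0.108) with yaw -0.136. Its size comes out at 68 x 33 mm and its height matches the 108 mm expected. The round cartridge is at (0.562, -0.009) and the tray at about (0.487, -0.226). I'll move above the oblong cartridge.

{"name": "send_rows", "arguments": {
  "commands": [
    {"delta_pos": [5, 5, 0], "yaw": -0.06},
    {"delta_pos": [5, 5, 0], "yaw": -0.06},
    {"delta_pos": [5, 5, 0], "yaw": -0.06},
    {"delta_pos": [5, 5, 0], "yaw": -0.06},
    {"delta_pos": [5, 5, 0], "yaw": -0.06},
    {"delta_pos": [5, 5, 0], "yaw": -0.06},
    {"delta_pos": [2, 5.5, 0]},
    {"delta_pos": [2, 5.5, 0]},
    {"delta_pos": [2, 5.5, 0]},
    {"delta_pos": [2, 5.5, 0]}
  ],
  "grip": -1
}}

```text
validation failed for argument at $.co...
```

{"name": "send_rows", "arguments": {
  "commands": [
    {"delta_pos": [5, 5, 0], "yaw": -0.06},
    {"delta_pos": [5, 5, 0], "yaw": -0.06},
    {"delta_pos": [5, 5, 0], "yaw": -0.06},
    {"delta_pos": [5, 5, 0], "yaw": -0.06},
    {"delta_pos": [5, 5, 0], "yaw": -0.06},
    {"delta_pos": [5, 5, 0], "yaw": -0.06},
    {"delta_pos": [2, 5.5, 0], "yaw": 0},
    {"delta_pos": [2, 5.5, 0], "yaw": 0},
    {"delta_pos": [2, 5.5, 0], "yaw": 0},
    {"delta_pos": [2, 5.5, 0], "yaw": 0}
  ],
  "grip": -1
}}

```text
t: 1.35
tcp_pos: [0.4924, -0.1137, 0.2273]
tool_rot: [0.997, -0.075, 0.0, -0.001]
force: [0.5, -0.7, -0.2]
finger_gap: 0.999
```

{"name": "send_rows", "arguments": {
  "commands": [
    {"delta_pos": [0.6, 5.1, 0], "yaw": 0.004},
    {"delta_pos": [0.6, 5.1, 0], "yaw": 0.004},
    {"delta_pos": [0.6, 5.1, 0], "yaw": 0.004},
    {"delta_pos": [0.6, 5.1, 0], "yaw": 0},
    {"delta_pos": [0.6, 5.1, 0], "yaw": 0},
    {"delta_pos": [0.6, 5.1, 0], "yaw": 0},
    {"delta_pos": [0.6, 4.5, 0], "yaw": 0},
    {"delta_pos": [0, 0, 0], "yaw": 0},
    {"delta_pos": [0, 0, 0], "yaw": 0}
  ]
}}

```text
t: 2.48
tcp_pos: [0.5332, 0.2529, 0.2242]
tool_rot: [0.998, -0.066, -0.002, -0.0]
force: [-0.2, -0.2, -0.8]
finger_gap: 1.001
```

Run:
```python
from h import *
s=manip.sense();print(s['t'],s['tcp_pos'],s['tool_rot'],s['q'])
im=manip.snapshot('wrist');cv2.imwrite('pics/w1.png',im);np.save('w1.npy',Pw(s))
Q=Pw(s)
for X in [(0.5369,.2431,.1083)]:
    p=Q@np.array([*X,1]);print(p[:2]/p[2])
```

```text
2.475 [0.53319417 0.25285918 0.22419004] [ 9.97842006e-01 -6.56413744e-02 -1.53124964e-03 -4.44014528e-04] [0.25267448 0.48942797 1.52861466 0.00199607 1.12618144 1.95398729]
[334.56544961 181.43595442]
```

View pics/w1.png

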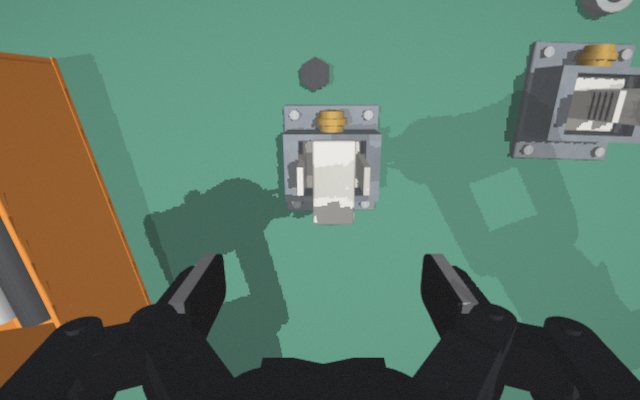

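The wrist view shows the oblong plate centred near (334,182), against a predicted (334.6,181.4), and its sides run parallel to the jaws. That confirms position and yaw, so I'll descend.

{"name": "send_rows", "arguments": {
  "commands": [
    {"delta_pos": [0.4, -0.9, -3], "yaw": -0.004},
    {"delta_pos": [0, 0, -4], "yaw": 0},
    {"delta_pos": [0, 0, -3], "yaw": 0},
    {"delta_pos": [0, 0, 0], "yaw": 0}
  ]
}}

```text
t: 3.02
tcp_pos: [0.5382, 0.2376, 0.1233]
tool_rot: [0.997, -0.072, -0.001, -0.0]
force: [0.1, 0.3, 0.2]
finger_gap: 1.001
```

{"name": "send_rows", "arguments": {
  "commands": [
    {"delta_pos": [-0.1, 0.5, -2], "yaw": 0.006},
    {"delta_pos": [0, 0, -2], "yaw": 0},
    {"delta_pos": [0, 0, -1], "yaw": 0},
    {"delta_pos": [0, 0, 0], "yaw": 0}
  ]
}}

```text
t: 3.52
tcp_pos: [0.5414, 0.2402, 0.0775]
tool_rot: [0.997, -0.071, 0.003, -0.002]
force: [0.3, 0.2, -0.1]
finger_gap: 0.999
```

{"name": "send_rows", "arguments": {
  "commands": [
    {"delta_pos": [-0.4, 0.3, -0.5], "yaw": 0.005},
    {"delta_pos": [0, 0, -0.4], "yaw": 0},
    {"delta_pos": [0, 0, 0], "yaw": 0},
    {"delta_pos": [0, 0, 0], "yaw": 0}
  ]
}}

```text
t: 4.03
tcp_pos: [0.5386, 0.2437, 0.0705]
tool_rot: [0.998, -0.069, 0.006, -0.002]
force: [0.4, -0.1, 0.5]
finger_gap: 1.002
```

Run:
```python
from h import *
s=manip.sense();print(s['t'],s['tcp_pos'],s['tool_rot'],s['force'])
im=manip.snapshot('wrist');cv2.imwrite('pics/w2.png',im)
```

```text
4.025 [0.5385847  0.24367364 0.07047767] [ 0.99762226 -0.06866004  0.00554615 -0.00220743] [ 0.39859113 -0.06877288  0.52971024]
```

View pics/w2.png

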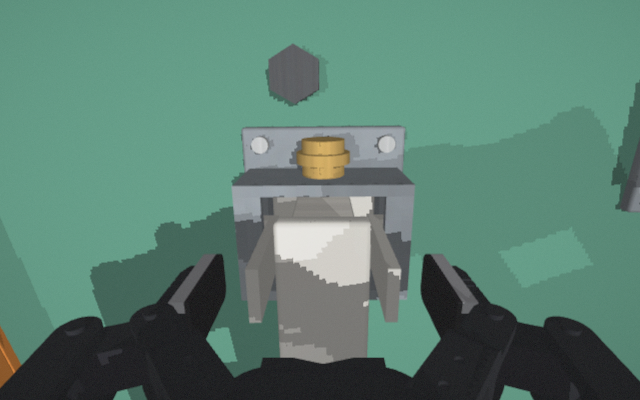

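The fingers straddle the tabs symmetrically: pads at columns 222 and 423, tabs at 250 and 400. The grip is slightly high, so I'll lower about 7 mm and then pinch.

{"name": "send_rows", "arguments": {
  "commands": [
    {"delta_pos": [-0.1, 0, -0.5], "yaw": 0},
    {"delta_pos": [-0.1, 0, -0.3], "yaw": 0},
    {"delta_pos": [0, 0, 0], "yaw": 0}
  ]
}}

```text
t: 4.45
tcp_pos: [0.5364, 0.2437, 0.0618]
tool_rot: [0.998, -0.069, 0.005, -0.002]
force: [-0.4, 0.0, 0.4]
finger_gap: 0.997
```

{"name": "send_rows", "arguments": {
  "commands": [
    {"delta_pos": [0, 0, 0], "yaw": 0},
    {"delta_pos": [0, 0, 0], "yaw": 0},
    {"delta_pos": [0, 0, 0], "yaw": 0},
    {"delta_pos": [0, 0, 0], "yaw": 0},
    {"delta_pos": [0, 0, 0], "yaw": 0},
    {"delta_pos": [0, 0, 0], "yaw": 0},
    {"delta_pos": [0, 0, 0], "yaw": 0},
    {"delta_pos": [0, 0, 0], "yaw": 0}
  ],
  "grip": 1,
  "force": 40
}}

```text
t: 5.45
tcp_pos: [0.537, 0.2439, 0.0641]
tool_rot: [0.998, -0.068, 0.006, -0.002]
force: [-0.2, -0.3, 1.6]
finger_gap: 0.428
```

The gap is 0.428 where I expected about 0.49 at the stops, so I'll look before lifting.

Run:
```python
from h import *
im=manip.snapshot('wrist');cv2.imwrite('pics/w3.png',im)
s=manip.sense();print(s['finger_gap'],s['tcp_pos'],s['force'])
```

```text
0.42324677892552187 [0.53696093 0.24387822 0.06413113] [0.14906832 0.6135564  0.82018584]
```

View pics/w3.png

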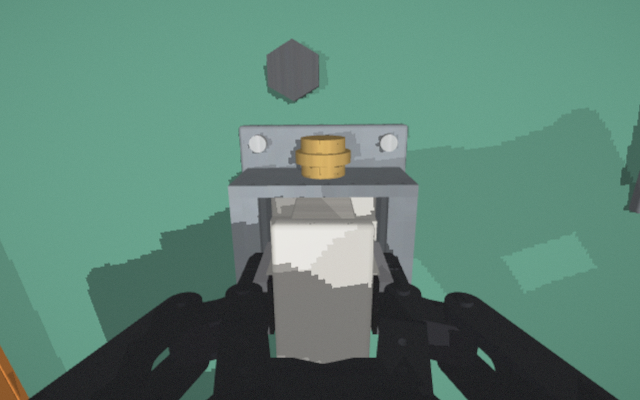

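The pads hold both tabs. The inner faces at columns 270 and 376 scale to about 43 mm at grip depth, so the tabs are at their stops. I'll lift straight up.

{"name": "send_rows", "arguments": {
  "commands": [
    {"delta_pos": [0, 0, 1], "yaw": 0},
    {"delta_pos": [0, 0, 1.5], "yaw": 0},
    {"delta_pos": [0, 0, 1.5], "yaw": 0},
    {"delta_pos": [0, 0, 0], "yaw": 0}
  ]
}}

```text
t: 6.0
tcp_pos: [0.5369, 0.2438, 0.1067]
tool_rot: [0.998, -0.068, 0.006, -0.002]
force: [0.8, 0.2, -2.5]
finger_gap: 0.426
```

Force is now -2.5 N, close to the cartridge's weight, so it came free. I'll keep lifting.

{"name": "send_rows", "arguments": {
  "commands": [
    {"delta_pos": [0, 0, 2], "yaw": 0},
    {"delta_pos": [0, 0, 2.5], "yaw": 0},
    {"delta_pos": [0, 0, 2.5], "yaw": 0},
    {"delta_pos": [0, 0, 2.5], "yaw": 0},
    {"delta_pos": [0, 0, 2.5], "yaw": 0},
    {"delta_pos": [0, 0, 0], "yaw": 0}
  ]
}}

```text
t: 6.75
tcp_pos: [0.5345, 0.2431, 0.2295]
tool_rot: [0.998, -0.068, 0.005, -0.002]
force: [0.2, -0.1, -2.6]
finger_gap: 0.426
```

Run:
```python
from h import *
s=manip.sense();print(s['t'],s['finger_gap'],s['tcp_pos'],s['tool_rot'],s['force'],s['q'])
im=manip.snapshot('scene');cv2.imwrite('pics/s2.png',im)
# tray refined: top view rim corners at z=.035
c=manip.get_calibration('top');M=P('top')
for u,v in [(469,243),(393,246),(390,152),(465,149)]:
    A=M[:,:2]-np.outer([u,v,1],0*M[2,:2]);H=np.c_[M[:,0],M[:,1],M[:,2]*.035+M[:,3]]
    w=np.linalg.inv(H)@[u,v,1];print((w[:2]/w[2]).round(4))
```

```text
6.75 0.42582945511603176 [0.53446402 0.24305607 0.22952359] [ 0.99765035 -0.06834071  0.00451403 -0.0017188 ] [ 0.15206217 -0.09307326 -2.56794429] [2.36318456e-01 4.74573173e-01 1.53928969e+00 6.34556394e-04
 1.11808633e+00 1.94362961e+00]
[ 0.3883 -0.3041]
[ 0.3864 -0.1482]
[ 0.5849 -0.152 ]
[ 0.5863 -0.3109]
```

View pics/s2.png

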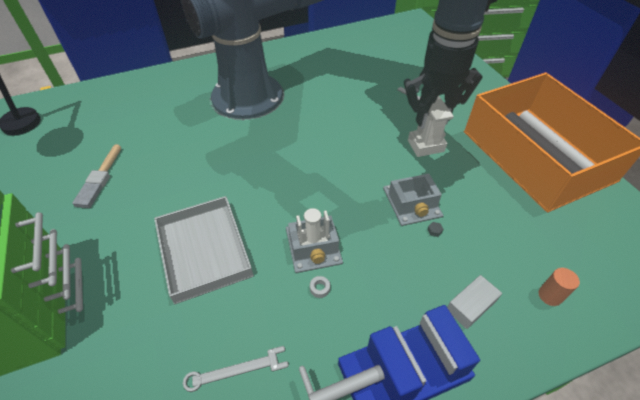

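The scene view shows the cartridge in the gripper, clear of its now-empty holder at (413,195). The round cartridge is undisturbed. The tray centre is (0.487, -0.229) by the rim-height method, which agrees with the earlier value. I'll carry it across.

{"name": "send_rows", "arguments": {
  "commands": [
    {"delta_pos": [-1.5, -3, 1], "yaw": 0},
    {"delta_pos": [-1.5, -4.5, 1], "yaw": 0},
    {"delta_pos": [-1.5, -4.5, 0.5], "yaw": 0.03},
    {"delta_pos": [-1.5, -4.5, 0], "yaw": 0.03},
    {"delta_pos": [-1.5, -4.5, 0], "yaw": 0.03},
    {"delta_pos": [0.5, -4.5, 0], "yaw": 0.03},
    {"delta_pos": [0.5, -4.5, 0], "yaw": 0},
    {"delta_pos": [0.5, -4.5, 0], "yaw": 0},
    {"delta_pos": [0.5, -4, 0], "yaw": 0},
    {"delta_pos": [0, -3, 0], "yaw": 0}
  ]
}}

```text
t: 8.05
tcp_pos: [0.4653, -0.1805, 0.2384]
tool_rot: [1.0, -0.004, -0.01, -0.004]
force: [-0.3, 0.1, -1.9]
finger_gap: 0.426
```

{"name": "send_rows", "arguments": {
  "commands": [
    {"delta_pos": [0, 0, 0], "yaw": 0},
    {"delta_pos": [0, 0, 0], "yaw": 0}
  ]
}}

```text
t: 8.3
tcp_pos: [0.4637, -0.1812, 0.2356]
tool_rot: [1.0, -0.006, -0.012, -0.006]
force: [-0.7, 0.0, -2.5]
finger_gap: 0.425
```

{"name": "send_rows", "arguments": {
  "commands": [
    {"delta_pos": [1, -2.2, -1], "yaw": 0},
    {"delta_pos": [1, -2.2, -2], "yaw": 0},
    {"delta_pos": [0, 0, -2.5], "yaw": 0},
    {"delta_pos": [0, 0, -2.5], "yaw": 0},
    {"delta_pos": [0, 0, -2.5], "yaw": 0},
    {"delta_pos": [0, 0, -1.5], "yaw": 0},
    {"delta_pos": [0, 0, 0], "yaw": 0},
    {"delta_pos": [0, 0, 0], "yaw": 0}
  ]
}}

```text
t: 9.3
tcp_pos: [0.4835, -0.2158, 0.1108]
tool_rot: [1.0, -0.0, -0.014, -0.008]
force: [1.2, 0.6, -2.9]
finger_gap: 0.422
```

{"name": "send_rows", "arguments": {
  "commands": [
    {"delta_pos": [0.2, -1.2, -0.5], "yaw": 0},
    {"delta_pos": [0, 0, -1.5], "yaw": 0},
    {"delta_pos": [0, 0, -1.2], "yaw": 0},
    {"delta_pos": [0, 0, -0.5], "yaw": 0},
    {"delta_pos": [0, 0, 0], "yaw": 0}
  ]
}}

```text
t: 9.93
tcp_pos: [0.4866, -0.2297, 0.0726]
tool_rot: [1.0, -0.001, -0.013, -0.007]
force: [0.5, -0.5, -1.6]
finger_gap: 0.425
```

Run:
```python
from h import *
s=manip.sense();print(s['t'],s['finger_gap'],s['tcp_pos'],s['tool_rot'],s['force'])
a=manip.snapshot('scene')[150:310,130:350];b=manip.snapshot('top')[120:280,300:520]
f=lambda i:cv2.resize(i,(400,291),interpolation=cv2.INTER_CUBIC)
cv2.imwrite('pics/c2.png',np.hstack([f(a),f(b)]))
```

```text
9.925 0.4249283463205475 [ 0.4865736  -0.22971414  0.07264791] [ 9.99891296e-01 -8.06011470e-04 -1.28984315e-02 -7.09773703e-03] [ 0.46860985 -0.46077193 -1.60882473]
```

View pics/c2.png

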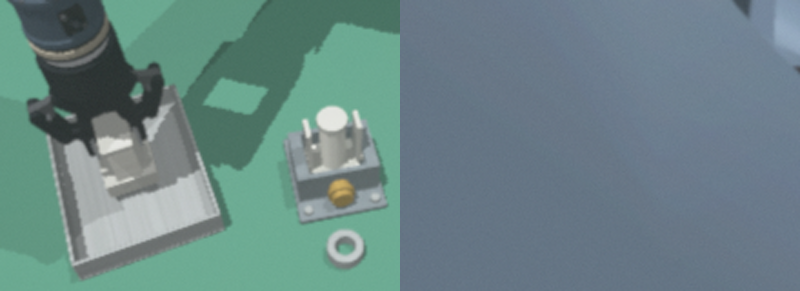

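The cartridge is inside the tray, just above the floor, upright and well away from the walls. The top camera is blocked by the arm. I'll lower the last 12 mm gently.

{"name": "send_rows", "arguments": {
  "commands": [
    {"delta_pos": [0, 0, -0.4], "yaw": 0},
    {"delta_pos": [0, 0, -0.4], "yaw": 0},
    {"delta_pos": [0, 0, -0.2], "yaw": 0},
    {"delta_pos": [0, 0, 0], "yaw": 0}
  ]
}}

```text
t: 10.52
tcp_pos: [0.4874, -0.23, 0.0633]
tool_rot: [1.0, -0.001, -0.012, -0.006]
force: [-0.1, 0.4, -2.1]
finger_gap: 0.425
```

{"name": "send_rows", "arguments": {
  "commands": [
    {"delta_pos": [0, 0, -0.2], "yaw": 0},
    {"delta_pos": [0, 0, -0.2], "yaw": 0},
    {"delta_pos": [0, 0, 0], "yaw": 0}
  ]
}}

```text
t: 10.9
tcp_pos: [0.4875, -0.2301, 0.0612]
tool_rot: [1.0, -0.0, -0.011, -0.006]
force: [1.7, 0.1, -1.6]
finger_gap: 0.43
```

{"name": "send_rows", "arguments": {
  "commands": [
    {"delta_pos": [0, 0, -0.2], "yaw": 0},
    {"delta_pos": [0, 0, -0.2], "yaw": 0},
    {"delta_pos": [0, 0, 0], "yaw": 0}
  ]
}}

```text
t: 11.28
tcp_pos: [0.4874, -0.2301, 0.0612]
tool_rot: [1.0, -0.0, -0.011, -0.005]
force: [-0.3, 0.2, -2.6]
finger_gap: 0.426
```

{"name": "send_rows", "arguments": {
  "commands": [
    {"delta_pos": [0, 0, -0.4], "yaw": 0},
    {"delta_pos": [0, 0, 0], "yaw": 0}
  ]
}}

```text
t: 11.52
tcp_pos: [0.4873, -0.2302, 0.0612]
tool_rot: [1.0, 0.0, -0.011, -0.005]
force: [-0.1, 0.5, -2.5]
finger_gap: 0.423
```

{"name": "send_rows", "arguments": {
  "commands": [
    {"delta_pos": [0, 0, -0.6], "yaw": 0},
    {"delta_pos": [0, 0, -0.3], "yaw": 0}
  ]
}}

```text
t: 11.78
tcp_pos: [0.4862, -0.2301, 0.0596]
tool_rot: [1.0, 0.001, -0.012, -0.004]
force: [-4.4, 2.0, 23.8]
finger_gap: 0.43
```

That is contact, at 24 N. I'll ease off slightly and then release.

{"name": "send_rows", "arguments": {
  "commands": [
    {"delta_pos": [0, 0, 0.1], "yaw": 0},
    {"delta_pos": [0, 0, 0], "yaw": 0}
  ]
}}

```text
t: 12.02
tcp_pos: [0.4865, -0.2304, 0.0608]
tool_rot: [1.0, 0.001, -0.011, -0.004]
force: [0.6, 0.6, -2.2]
finger_gap: 0.423
```

{"name": "send_rows", "arguments": {
  "commands": [
    {"delta_pos": [0, 0, 0], "yaw": 0},
    {"delta_pos": [0, 0, 0], "yaw": 0},
    {"delta_pos": [0, 0, 0], "yaw": 0},
    {"delta_pos": [0, 0, 0], "yaw": 0},
    {"delta_pos": [0, 0, 0], "yaw": 0},
    {"delta_pos": [0, 0, 0], "yaw": 0}
  ],
  "grip": -1
}}

```text
t: 12.78
tcp_pos: [0.4863, -0.2303, 0.0587]
tool_rot: [1.0, 0.001, -0.012, -0.005]
force: [-0.5, -1.0, 0.2]
finger_gap: 0.995
```

Released. I'll retreat straight up, then aside.

{"name": "send_rows", "arguments": {
  "commands": [
    {"delta_pos": [0, 0, 1], "yaw": 0},
    {"delta_pos": [0, 0, 2], "yaw": 0},
    {"delta_pos": [0, 0, 3], "yaw": 0},
    {"delta_pos": [0, 0, 4], "yaw": 0},
    {"delta_pos": [0, 0, 4], "yaw": 0},
    {"delta_pos": [0, 0, 3], "yaw": 0},
    {"delta_pos": [0, 0, 0], "yaw": 0},
    {"delta_pos": [0, 0, 0], "yaw": 0}
  ]
}}

```text
t: 13.78
tcp_pos: [0.4851, -0.2294, 0.2376]
tool_rot: [1.0, 0.001, -0.011, -0.004]
force: [0.7, 0.5, -0.3]
finger_gap: 1.002
```

Run:
```python
from h import *
s=manip.sense();print(s['t'],s['finger_gap'],s['tcp_pos'],s['tool_rot'],s['force'])
np.save('w4.npy',Pw(s));w=manip.snapshot('wrist');cv2.imwrite('pics/w4.png',w)
sc=manip.snapshot('scene');cv2.imwrite('pics/s4.png',sc)
cv2.imwrite('pics/c4.png',np.hstack([cv2.resize(sc[150:310,130:350],(400,291),interpolation=cv2.INTER_CUBIC),cv2.resize(w,(400,250))[:,:].copy() if 0 else cv2.copyMakeBorder(cv2.resize(w,(400,250)),0,41,0,0,0)]))
Q=Pw(s)
for X in [(.4865,-.230,.104)]:
    for n,M in (('w',Q),('s',P('scene'))):
        p=M@np.array([*X,1]);p=p[:2]/p[2];print(n,p, (p-[130,150])*400/220 if n=='s' else p*.625)
```

```text
13.775 1.0020166054257948 [ 0.48514746 -0.22940139  0.23760682] [ 9.99931489e-01  9.13135488e-04 -1.10061685e-02 -3.87912226e-03] [ 0.74088731  0.52760977 -0.27042521]
w [325.10613187 177.31973173] [203.19133242 110.82483233]
s [191.57673078 220.83340118] [111.95769232 128.78800214]
```

View pics/c4.png

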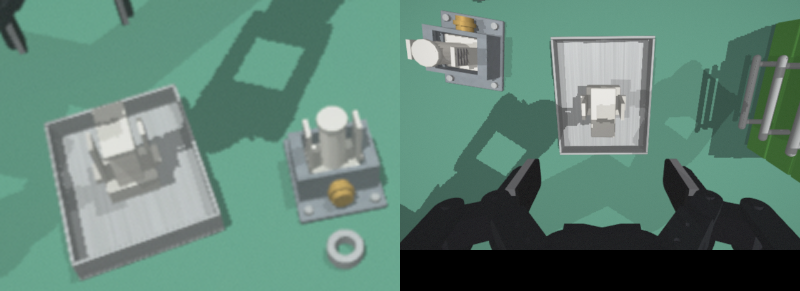

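The cartridge stands upright in the tray. Its plate centre is at (203,111) in the wrist crop, exactly where a top at 104 mm should appear. The round cartridge is still seated and the gripper is well clear.

```bash
python3 -c "
from station import manip
print(manip.sign_off())"
```

```text
the job is handed in; nothing more can be done
None
```

I unlatched the oblong cartridge by pinching both tabs to their stops at 40 N. I then lifted it straight out, stood it in the wash tray and handed the job in at about 14 s of the 42 s limit.

**Final checks:**
- **Oblong cartridge:** it stands upright near the tray's centre, at about (0.487, -0.230). Its plate centre matched the predicted position in the wrist view and was within a few pixels in the scene view. It went down slowly, well under the 0.6 m/s limit.
- **Round cartridge:** it is still snapped into its holder. I judged this by eye in the last pictures and did not measure it again.
- **Gripper:** it was open and about 13 cm above the cartridge at hand-in, touching nothing.

**What disagreed:**
- **Finger gap when pinched:** it read 0.43 instead of the roughly 0.49 expected for 42 mm. The wrist picture scaled to about 43 mm, so I took the reading as nonlinear.
- **Force at touchdown:** small downward moves stalled just above the floor, so the final contact briefly reached 24 N. I eased off before letting go.

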